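# Close and unclip the bead cassette

### The job

The thin bamboo cover on the docked bead cassette is standing up at one end: press it down until it lies level in the cassette's rim. Then pinch the cassette's two side catches together between the fingers, lift the cassette straight up out of its dock and finish while still holding it by the squeezed catches, upright and still, about 10 cm above where it sat, with the cover lying level on it. Leave the other things on the table where they are.

Things in the scene. Friction and masses are not known exactly. Their poses are not given: they have to be found in the camera images.
- cassette: The docked bead cassette to be taken: an upright box with clear walls and white rim, 110 mm long (its x), 40 mm wide (its y), 74 mm high, 0.14 to 0.28 kg, loose; the one with a bamboo cover. Origin in the middle of its underside, z up; seated it is 6 mm above the table. Hooks at the feet of its two catches sit under the dock's metal lips: it cannot be pulled out until both are squeezed 4 mm.
- cassette_grip (a point): Point in the middle of the cassette between the catches' finger pads, 52 mm above its underside (58 mm above the table when seated); axes as the cassette: x along its length, y towards the left catch, z up.
- catch_left (a joint): White ribbed catch plate on the cassette's +y long side at mid-length: 26 mm long, from 6 to 66 mm above the cassette's underside, outer face 30 mm from the middle plane (60 mm over both catches, 48 mm with both fully in). Value 0 sprung out, 0.006 m fully squeezed in; the hook is free beyond about 0.004. Spring 2 N at rest, 5.5 N fully in.
- catch_right (a joint): The same catch on the cassette's -y side: 0 sprung out, 0.006 m fully squeezed in.
- cover_mid (a point): Centre of the loose bamboo cover, a plate 102 x 32 x 4 mm (x, y, z), 30 g, lying in the 4 mm deep rim on the cassette with 2 mm play. At the start its +x end (the cassette's +x end) is propped about 9 mm up by a stiff snap pin 42 mm from the middle; about 6 N down there pushes the pin in for good. Level, its top is flush with the rim, 80 mm above the table, and this point 20 mm above cassette_grip.
- dock: The fixed dock of that cassette: plywood base 144 x 88 mm, 6 mm thick, with low end stops, guides and two metal lips (tops 27 mm above the table, 30.5 to 43 mm from the middle on both long sides, 40 mm long). Origin in the middle of its underside on the table; x along the cassette. The cassette has 1 mm play in it.
- spare: The neighbouring dock with an open cassette without a cover, one fixed piece with the same outer sizes, 80 mm high; not to be used. Origin in the middle of its underside.
- spool: Bystander: white thread spool, 52 mm across, 45 mm high, between the two docks; origin under its centre.
- glass: Bystander: empty drinking glass, 68 mm across, 70 mm high; origin under its centre.
- dish: Bystander: small white bead dish, 56 mm across, 22 mm high; origin under its centre.
- beadbox: Bystander: clear four-part bead box, 45 x 45 x 24 mm; origin under its centre.
- awl: Bystander: awl with wooden handle, 150 mm long, lying along its x; origin under its middle.
- mandrel: Bystander: wooden bracelet cone, 60 mm across, 130 mm high, standing; origin under its centre.
Not all that is in view belongs to the job. Of the things like the part that bears cover_mid, leave any that is black; of the rest the smaller one is meant. Leave any purple or red look-alike of the cassette alone.

How it is judged:
On the way, in this order (a step that is already met when the one before it is completed fails the run):
1. the cover is pressed level in the rim while the cassette sits in its dock (angle between the z axis of cover_mid and the z axis of cassette_grip, either way round below 0.03 rad and z of cover_mid in the frame of cassette_grip between 0.017 and 0.023 m and z of cassette_grip in the frame of dock below 0.068 m), for 0.2 s.
2. both side catches are squeezed in while the cassette still sits in its dock (all of step 1 and value of joint each of catch_left, catch_right above 0.004 m), for 0.1 s.
At the end, for the whole second after the job is handed in: The cassette is held still by the fingers with both catches squeezed in more than 4 mm, raised at least 65 mm above its seat, upright within 0.25 rad, touching neither dock, with the cover level in its rim (within 0.03 rad and 3 mm) (value of joint each of catch_left, catch_right above 0.004 m and angle between the z axis of cover_mid and the z axis of cassette_grip, either way round below 0.03 rad and z of cover_mid in the frame of cassette_grip between 0.017 and 0.023 m and height (world z) of cassette_grip above 0.123 m and angle between cassette_grip's own z axis and vertical below 0.25 rad and horizontal distance between cover_mid and cassette_grip below 0.012 m and contact force between the fingers and cassette above 2 N and contact force between cassette and dock below 0.1 N and contact force between cassette and spare below 0.1 N and linear speed of cassette below 0.03 m/s); the arm keeps its last pose, push and grip.
It fails at once if a bystander is moved more than 30 mm (distance of any of spool, glass, dish, beadbox, awl, mandrel from where it was at the start of the episode above 0.03 m).
It also fails if it takes over 42 s, if anything falls off the work surface, if the arm or the gripper's body presses on something with over 40 N, if the wrist force passes 120 N, or if a joint passes its speed limit or range.

### The arm

A 7-joint arm with a two-finger parallel gripper is mounted at the origin on the work surface. World frame = base frame: x ahead of the robot, y to its left, z up, the work surface at z = 0. Lengths are in m, angles in rad, forces in N, time in s.
With the tool pointing down it reaches from about 0.425 to 0.925 m from the base axis. Payload 6.8 kg.
Tool frame: the origin (TCP) lies midway between the tips of the shut fingers; the grasp point (between the pads) lies 19 mm behind it; z points along the fingers, y is the line along which they close (so a half turn about z gives the same grasp; the last joint's range is limited). The gripper opens to 85 mm and grips with 20 to 120 N. Pads are 22 mm wide; open, the fingers measure 114 mm over their backs; the gripper's body (76 mm by 85 mm) begins 54 mm behind the grasp point. The pads swing forward as they close: fully open they stand 13 mm farther back than shut.
Start: joints at [1.032, 0.477, 0.022, 1.555, -0.011, 1.109, -0.083], TCP at [0.282, -0.613, 0.231] pointing down, gripper open.
Joint ranges: [-2.96, 2.96], [-0.34, 2.1], [-1.41, 1.46], [0.24, 2.44], [-1.37, 4.51], [0.17, 1.92], [-2.96, 2.96]. Speed limits (rad/s): [2.39, 2.39, 3.14, 3.14, 3.14, 3.14, 3.14].

### API

Orientations are given as a rotation vector (axis times angle).
In Python, from bench import r gives the robot as it stands. The module is installed in compiled form; this text tells all that it offers.
- The arm moves only by the tool apply_moves, never from a script. Its argument "rows" is a list of rows, each a list of 6 numbers: the shift along the tool's x, y, z scaled (see below), then the turn, a rotation vector about the tool's x, y, z scaled (see below). A call has 1 to 5 rows; each row is the pose to reach, as a shift and turn from the pose commanded when the call began, along the tool's axes at that moment; what a row does not reach only later rows make up. The controller multiplies each number of a shift by 0.25 m and each number of a turn by 90 degrees. A row lasts 1/8 s, in which the tool goes at most 62.5 mm and 10.7 degrees, less where a joint would pass 70% of its speed; a pose out of reach is approached as far as the arm can. A call with a number of a shift or a turn outside -1 to 1 is refused whole. A call with a gripper value outside its range is refused whole. "claw" is the opening, from 0 (shut) to 1 (fully open), set as the call begins (left out, the last holds). The fingers move at their own pace and stop on an object; "newtons" is the grip in N (left out, the last holds). Time passes only in rows, so rows that repeat a pose let the fingers close. It gives the time, the measured TCP pose, the force, the opening and the grip force at its end, in the units of the state.
- r.get_obs(): the state, without advancing time (a new reading comes with each control period).
- r.grab_frame(name): name is "scene" or "top" or "wrist"; returns a dict with "pixels" (420x560x3 uint8, red, green, blue), "intrinsics" (3x3 intrinsics, pixels), "eye" and "attitude" of the camera in the world. Camera axes: x right, y up, looking along -z (the intrinsics and any distortion apply to the point x, -y, -z); pixel columns grow to the right and rows downward; lengths in m; the calibration is good to about 2 mm. The wrist camera is an equidistant fisheye: a pixel r from the principal point sees the ray r / f radians off the axis. A picture is of the moment at which its call begins. There is no depth.
- r.hand_in(): hands the job in; it is judged then, once.
Trained networks look in a picture, given as the dict that the camera call returned (one of the last four; its "shot" number tells which), for a name from the list of things; names that differ only in an ending like _2 or _b are one class to them, and where a whole thing is asked for, a point or a joint stands for the part that bears it (a point fixed in the world has none). Each returns a list of dicts, best first, with "conf" (0 to 1); they miss things now and then, are a little off and sometimes report something else, mostly with a low value. They report only what shows in the picture. A call takes as long as a camera call. They do not tell look-alikes from the thing itself.
- r.search_frame(picture, thing): "rect" ([left, top, width, height] in pixels, round what is visible of it).
- r.outline_of(picture, thing): "pixels" (420x560 bool, what is visible of it) and "rect" ([left, top, width, height] in pixels, round what is visible of it).
- r.landmark_of(picture, thing): "point" ([column, row] in pixels: a listed point, or the origin of a listed thing).
The state is a dict: "clock": time; "joints": joint angles; "qvel": joint speeds; "tau": joint torques, N m; "tcp_pos": TCP position; "orientation": TCP orientation; "contact_force": force on the tool from outside, world axes, zero at the start; "moment": the same for the moment, N m; "grip_width": finger opening in m; "gripper_force": force on a finger pad.
Only numpy, scipy, OpenCV 4.12 (cv2) and the standard library are available. Lean on these libraries where they do the work, as an engineer would, in place of code of your own. Each camera call takes 0.05 s, during which the arm holds its last target. There are 200 camera calls.

## Working session

There is one attempt and no reset: what is moved stays moved. The work goes in short steps, Python scripts to look and compute and a tool call to move; the robot and the scene stay as the last step left them, time stands still between calls to the robot, and variables do not carry over. Pictures are saved under pics/ and viewed, at most 10 in all, crops included, and the job is handed in when it is done.

Besides the shell and the picture viewer there is one more tool, called after "Request:" by a JSON object that holds its "method" and its "body". apply_moves: Moves the arm, as the interface text tells. Its arguments: {"type":"object","properties":{"rows":{"type":"array","items":{"type":"array","items":{"type":"number"}}},"claw":{"type":"number"},"newtons":{"type":"number"}},"required":["rows"]}

```bash
mkdir -p pics
cat > h.py <<'E'
import numpy as np, cv2
from scipy.spatial.transform import Rotation as R
from bench import r
def att(p):
    a=np.array(p['attitude'],float)
    return a if a.shape==(3,3) else (R.from_rotvec(a).as_matrix() if a.size==3 else R.from_quat(a).as_matrix())
def ray(p,uv,fish=False):
    K=np.array(p['intrinsics']); x=(uv[0]-K[0,2])/K[0,0]; y=(uv[1]-K[1,2])/K[1,1]
    if fish:
        t=np.hypot(x,y); s=np.sin(t)/max(t,1e-9); d=np.array([x*s,-y*s,-np.cos(t)])
    else: d=np.array([x,-y,-1.])
    return np.array(p['eye']),att(p)@d
def onz(p,uv,z,fish=False):
    e,d=ray(p,uv,fish); return e+d*(z-e[2])/d[2]
def proj(p,X,fish=False):
    K=np.array(p['intrinsics']); c=att(p).T@(np.array(X)-np.array(p['eye'])); v=np.array([c[0],-c[1],-c[2]])
    if fish:
        t=np.arctan2(np.hypot(v[0],v[1]),v[2]); n=v[:2]/max(np.hypot(v[0],v[1]),1e-9)*t
    else: n=v[:2]/v[2]
    return np.array([K[0,0]*n[0]+K[0,2],K[1,1]*n[1]+K[1,2]])
def save(p,n): cv2.imwrite('pics/'+n,p['pixels'][:,:,::-1])
E
python3 - <<'E'
from h import *
o=r.get_obs(); print({k:np.round(v,3) for k,v in o.items()})
ims=[]
for n in ("top","scene"):
    p=r.grab_frame(n); ims.append(p['pixels']); print(n,np.round(p['eye'],3),np.round(p['attitude'],3).tolist(),p['intrinsics'])
    save(p,n+'0.png')
    for t in ("cassette","cassette_grip","cover_mid","dock","spare","catch_left","catch_right","mandrel","glass","spool"):
        a=[(np.round(d['rect']).tolist(),round(d['conf'],2)) for d in r.search_frame(p,t)][:4]
        b=[(np.round(d['point'],1).tolist(),round(d['conf'],2)) for d in r.landmark_of(p,t)][:4]
        print(t,a,b)
E
```

```text
{'clock': np.float64(0.0), 'joints': array([ 1.032,  0.478,  0.022,  1.556, -0.012,  1.109, -0.083]), 'qvel': array([-0.001, -0.   ,  0.   ,  0.003,  0.001, -0.001, -0.   ]), 'tau': array([-1.0000e-03, -5.9645e+01,  1.6070e+00, -2.8120e+01,  1.2000e-02,
        9.0000e-03, -0.0000e+00]), 'tcp_pos': array([ 0.282, -0.613,  0.23 ]), 'orientation': array([-3.067e+00, -6.710e-01,  1.000e-03]), 'contact_force': array([-0.875, -0.223, -0.51 ]), 'moment': array([ 0.004, -0.016, -0.012]), 'gripper_force': np.float64(0.0), 'grip_width': np.float64(0.086)}
top [0.262 0.006 1.51 ] [0.127, -0.106, -1.547] [[498.53174387   0.         282.07227628]
 [  0.         498.53174387 210.35731799]
 [  0.           0.           1.        ]]
cassette [([340.0, 166.0, 25.0, 37.0], 0.85), ([399.0, 275.0, 39.0, 47.0], 0.8), ([369.0, 226.0, 29.0, 38.0], 0.67)] [([348.4, 187.5], 0.84), ([411.1, 294.4], 0.75), ([424.2, 208.6], 0.57), ([382.7, 246.4], 0.56)]
cassette_grip [([366.0, 223.0, 33.0, 45.0], 0.79), ([342.0, 165.0, 15.0, 36.0], 0.64), ([403.0, 276.0, 34.0, 37.0], 0.59)] [([383.1, 242.7], 0.77), ([420.5, 292.3], 0.67), ([353.9, 177.8], 0.56)]
cover_mid [([390.0, 137.0, 37.0, 39.0], 0.81), ([351.0, 166.0, 10.0, 36.0], 0.68), ([324.0, 230.0, 12.0, 35.0], 0.57), ([142.0, 187.0, 26.0, 25.0], 0.36)] [([329.2, 249.6], 0.82), ([353.5, 181.6], 0.75), ([403.7, 157.6], 0.61)]
dock [([336.0, 164.0, 31.0, 44.0], 0.85)] [([351.3, 188.4], 0.95)]
spare [([198.0, 180.0, 45.0, 49.0], 0.6)] [([220.5, 203.6], 0.7)]Traceback (most recent call last):
  File "<stdin>", line 9, in <module>
ValueError: it knows: awl, beadbox, cassette, cassette_grip, cover_mid, dish, dock, glass, mandrel, spare, spool
```

View pics/top0.png

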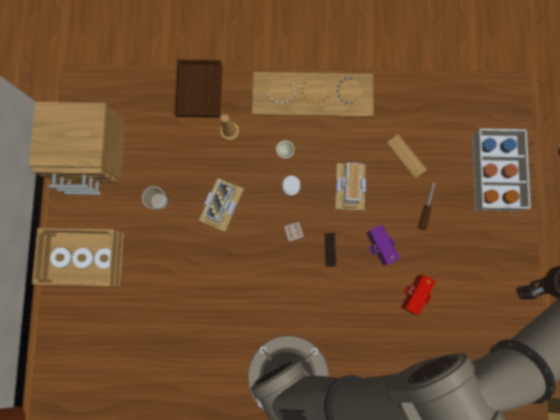

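The top view shows the docked cassette with its cover at about (351,185). The black plate at (330,249), the purple and red look-alikes, and the larger bamboo plate at (406,155) are decoys. The spare dock is at (221,204).

Run:
```python
from h import *
p=r.grab_frame("top")
print('dock',onz(p,(351.3,188.4),0),'grip',onz(p,(353.9,177.8),.058),'cov',onz(p,(353.5,181.6),.078))
m=r.outline_of(p,"dock")
for d in m[:1]:
    ys,xs=np.nonzero(d['pixels']); pts=np.array([onz(p,(u,v),.006)[:2] for u,v in zip(xs,ys)],np.float32); print(d['conf'],len(xs),cv2.minAreaRect(pts))
for d in r.outline_of(p,"cover_mid"):
    ys,xs=np.nonzero(d['pixels']); pts=np.array([onz(p,(u,v),.08)[:2] for u,v in zip(xs,ys)],np.float32); print(d['conf'],len(xs),cv2.minAreaRect(pts),pts.mean(0))
cv2.imwrite('pics/topc.png',cv2.resize(p['pixels'][135:235,300:440,::-1],None,fx=5.5,fy=5.5,interpolation=cv2.INTER_CUBIC))
s=r.grab_frame("scene");save(s,'scene0.png');print(np.round(s['eye'],3),np.round(s['attitude'],3))
for t in ("cassette","cassette_grip","cover_mid","dock"):
    print(t,[(np.round(d['point'],1).tolist(),round(d['conf'],2)) for d in r.landmark_of(s,t)][:4])
print('proj dock', proj(s,onz(p,(351.3,188.4),0)))
```

```text
dock [ 0.56065219 -0.18278704  0.        ] grip [ 0.58136924 -0.18319104  0.058     ] cov [ 0.56559136 -0.17941387  0.078     ]
0.93 651 ((0.6459975242614746, -0.334494948387146), (0.1347561776638031, 0.04330363869667053), 37.284576416015625) [ 0.6456129  -0.33468556]
0.82 409 ((0.5672217607498169, -0.17909270524978638), (0.035430461168289185, 0.1034746840596199), 85.92931365966797) [ 0.5674565  -0.17946002]
0.79 361 ((0.36574792861938477, -0.11327183991670609), (0.09445792436599731, 0.03141685202717781), 1.1707316637039185) [ 0.36529943 -0.11294872]
[1.215 0.104 1.058] [0.475 0.544 1.61 ]
cassette [([188.6, 189.9], 0.67), ([203.5, 240.8], 0.6), ([166.4, 149.4], 0.57), ([204.3, 247.3], 0.53)]
cassette_grip [([199.5, 234.1], 0.92), ([160.1, 142.4], 0.91), ([184.8, 180.2], 0.73)]
cover_mid [([132.4, 271.8], 0.89), ([201.3, 227.1], 0.77), ([239.1, 189.3], 0.74)]
dock [([203.1, 243.8], 0.96), ([125.1, 218.0], 0.26)]
proj dock [204.97562176 242.49248738]
```

View pics/topc.png

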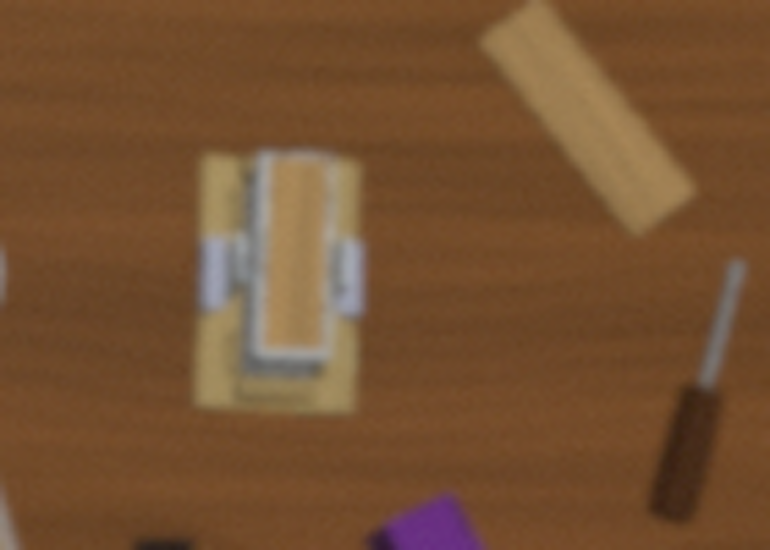

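View pics/scene0.png

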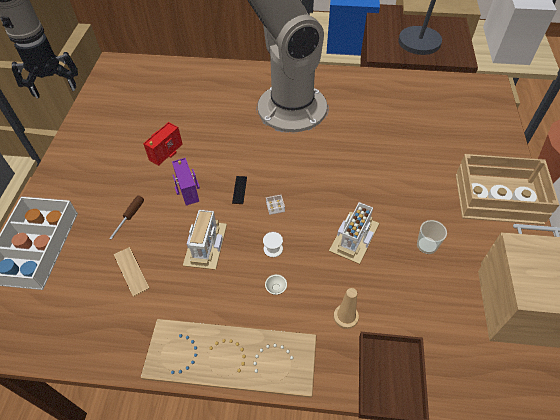

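```bash
cat >> h.py <<'E'
def plan(pos,yaw,o=None):
    o=o or r.get_obs(); R0=R.from_rotvec(o['orientation']); T=R.from_euler('z',yaw)*R.from_euler('x',np.pi)
    d=R0.inv().apply(np.array(pos)-o['tcp_pos']); w=(R0.inv()*T).as_rotvec()
    print('shift',np.round(d/.25,3),'turn',np.round(w/(np.pi/2),3))
E
python3 - <<'E'
from h import *
plan((.52,-.19,.26),np.deg2rad(-4))
E
```

```text
shift [ 1.573 -1.141 -0.115] turn [ 0.    -0.     0.319]
```

Request:
{"method": "apply_moves", "body": {"rows": [[0.19,-0.14,-0.02,0,0,0.06],[0.38,-0.28,-0.04,0,0,0.12],[0.58,-0.42,-0.06,0,0,0.19],[0.78,-0.56,-0.09,0,0,0.26],[0.98,-0.71,-0.11,0,0,0.32]], "claw": 0, "newtons": 40}}

```text
clock: 1.62
tcp_pos: [0.4313, -0.3483, 0.2594]
orientation: [3.139, -0.118, 0.002]
contact_force: [0.9, -0.6, 0.5]
grip_width: -0.0
gripper_force: 0.0
```

Run:
```python
from h import *
o=r.get_obs();print(o['clock'],o['tcp_pos'],o['grip_width'])
plan((.52,-.19,.26),np.deg2rad(-4))
```

```text
1.625 [ 0.43129436 -0.34831403  0.25943918] -3.6266492872780534e-05
shift [ 0.306 -0.658 -0.002] turn [ 0.    -0.001 -0.004]
```

Request:
{"method": "apply_moves", "body": {"rows": [[0.09,-0.2,0,0,0,0],[0.19,-0.41,0,0,0,0],[0.29,-0.61,0,0,0,0],[0.306,-0.658,0,0,0,0],[0.306,-0.658,0,0,0,0]]}}

```text
clock: 2.25
tcp_pos: [0.5185, -0.1909, 0.2588]
orientation: [3.139, -0.11, -0.0]
contact_force: [-0.6, -0.4, -0.2]
grip_width: -0.0
gripper_force: 0.0
```

Run:
```python
from h import *
o=r.get_obs();print(o['clock'],o['tcp_pos'],o['contact_force'])
p=r.grab_frame("wrist");save(p,'w1.png');print(np.round(p['eye'],3),np.round(p['attitude'],3))
for t,z in (("cassette",.006),("cassette_grip",.058),("cover_mid",.079),("dock",0)):
    print(t,[(np.round(d['point'],1).tolist(),round(d['conf'],2),np.round(onz(p,d['point'],z,True),4)) for d in r.landmark_of(p,t)][:4])
for t,z in (("cover_mid",.08),("dock",.006)):
  for d in r.outline_of(p,t):
    ys,xs=np.nonzero(d['pixels']); pts=np.array([onz(p,(u,v),z,True)[:2] for u,v in zip(xs,ys)],np.float32); print(t,d['conf'],len(xs),cv2.minAreaRect(pts))
```

```text
2.25 [ 0.51853484 -0.19085214  0.25880206] [-0.59448213 -0.42770175 -0.16911842]
[ 0.584 -0.195  0.402] [-0.202  0.216 -1.63 ]
cassette [([343.9, 263.0], 0.74, array([ 0.3866, -0.2682,  0.006 ])), ([402.3, 330.6], 0.6, array([ 0.254 , -0.3665,  0.006 ]))]
cassette_grip [([351.8, 277.2], 0.83, array([ 0.3922, -0.2686,  0.058 ]))]
cover_mid [([240.6, 282.6], 0.83, array([ 0.4068, -0.1377,  0.079 ])), ([263.5, 136.6], 0.68, array([ 0.5659, -0.1772,  0.079 ])), ([400.7, 50.3], 0.66, array([ 0.6499, -0.3234,  0.079 ])), ([114.7, 67.7], 0.18, array([ 0.6584, -0.023 ,  0.079 ]))]
dock []
cover_mid 0.84 900 ((0.42695510387420654, -0.13306871056556702), (0.05395501106977463, 0.027542661875486374), 4.134278774261475)
cover_mid 0.66 3480 ((0.6509507298469543, -0.3233919143676758), (0.11564936488866806, 0.03879007324576378), 37.54838180541992)
cover_mid 0.65 3274 ((0.5670068264007568, -0.17891648411750793), (0.03343942016363144, 0.10185577720403671), 88.57320404052734)
dock 0.6 3517 ((0.567524254322052, -0.17888540029525757), (0.0919826477766037, 0.1433718353509903), 88.12029266357422)
```

View pics/w1.png

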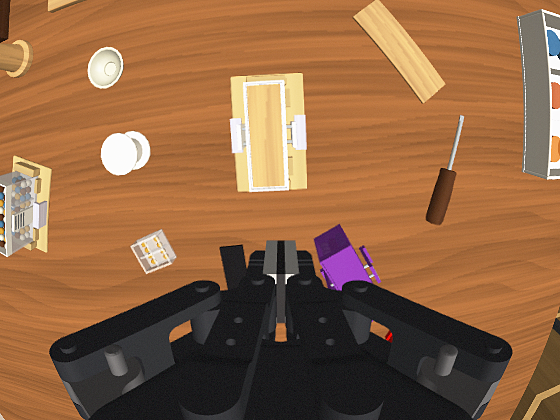

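The wrist view shows the cassette centred at (266,135) in its dock. The black plate and the purple box are nearer the gripper. I'll zoom in to find out which end is raised.

Run:
```python
from h import *
a=cv2.imread('pics/w1.png')[65:200,220:320]; a=cv2.resize(a,None,fx=4.4,fy=4.4,interpolation=cv2.INTER_CUBIC)
s=r.grab_frame("scene")['pixels'][195:280,175:240,::-1]; s=cv2.resize(s,(int(65*5),int(85*5)),interpolation=cv2.INTER_CUBIC)
c=np.zeros((600,800,3),np.uint8); c[:a.shape[0],:a.shape[1]]=a; c[:s.shape[0],460:460+s.shape[1]]=s; cv2.imwrite('pics/z1.png',c)
```

```text
(no output)
```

View pics/z1.png

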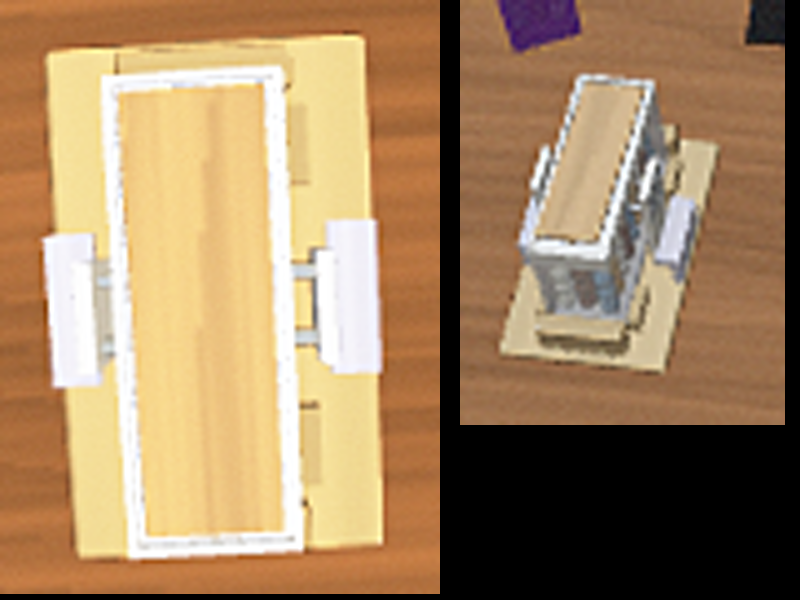

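Neither crop settles which end is raised. I'll probe the world +x end gently with the shut fingertips, since contact height will tell: about 88 mm means raised, 80 mm level.

Run:
```python
from h import *
plan((.607,-.180,.11),-.03)
```

```text
shift [ 0.351 -0.075  0.595] turn [ 0.     0.    -0.028]
```

Request:
{"method": "apply_moves", "body": {"rows": [[0.12,-0.02,0.15,0,0,-0.01],[0.24,-0.05,0.3,0,0,-0.03],[0.35,-0.075,0.45,0,0,-0.03],[0.35,-0.075,0.58,0,0,-0.03],[0.35,-0.075,0.595,0,0,-0.03]]}}

```text
clock: 3.28
tcp_pos: [0.6051, -0.1788, 0.1074]
orientation: [-3.14, 0.039, 0.008]
contact_force: [-0.4, 0.1, 0.0]
grip_width: -0.0003
gripper_force: 0.0
```

Request:
{"method": "apply_moves", "body": {"rows": [[0,0,0.03,0,0,0],[0,0,0.06,0,0,0],[0,0,0.075,0,0,0],[0,0,0.085,0,0,0],[0,0,0.085,0,0,0]]}}

```text
clock: 3.9
tcp_pos: [0.6075, -0.1791, 0.0893]
orientation: [3.141, -0.039, 0.002]
contact_force: [0.4, -1.0, 1.1]
grip_width: 0.0
gripper_force: 0.8
```

Request:
{"method": "apply_moves", "body": {"rows": [[0,0,0.008,0,0,0],[0,0,0.016,0,0,0],[0,0,0.016,0,0,0]]}}

```text
clock: 4.28
tcp_pos: [0.6076, -0.1791, 0.0855]
orientation: [3.141, -0.039, 0.002]
contact_force: [-0.3, -0.1, 4.4]
grip_width: -0.0
gripper_force: 2.1
```

Request:
{"method": "apply_moves", "body": {"rows": [[0,0,0.008,0,0,0],[0,0,0.016,0,0,0],[0,0,0.024,0,0,0],[0,0,0.024,0,0,0]]}}

```text
clock: 4.78
tcp_pos: [0.6076, -0.1791, 0.0801]
orientation: [3.141, -0.039, 0.002]
contact_force: [-1.6, 0.7, 10.3]
grip_width: -0.0001
gripper_force: 5.1
```

Request:
{"method": "apply_moves", "body": {"rows": [[0,0,0.006,0,0,0],[0,0,0.01,0,0,0],[0,0,0.01,0,0,0]]}}

```text
clock: 5.15
tcp_pos: [0.6087, -0.1792, 0.0801]
orientation: [3.14, -0.039, 0.006]
contact_force: [-6.4, 1.5, 25.9]
grip_width: 0.0
gripper_force: 12.9
```

Firm stop at z = 0.0801 with 26 N, so the cover is down. I'll rise, open, and look again.

Request:
{"method": "apply_moves", "body": {"rows": [[0,0,-0.03,0,0,0],[0,0,-0.12,0,0,0],[-0.1,0,-0.3,0,0,0],[-0.2,0,-0.45,0,0,0],[-0.2,0,-0.45,0,0,0]]}}

```text
clock: 5.78
tcp_pos: [0.5572, -0.1785, 0.1916]
orientation: [3.14, -0.041, 0.007]
contact_force: [0.4, 0.2, -0.4]
grip_width: 0.0
gripper_force: 0.0
```

Run:
```python
from h import *
o=r.get_obs();print(o['clock'],o['tcp_pos'])
p=r.grab_frame("wrist")
for t,z in (("cover_mid",.08),("dock",.006),("cassette",.08)):
  for d in r.outline_of(p,t):
    ys,xs=np.nonzero(d['pixels']); pts=np.array([onz(p,(u,v),z,True)[:2] for u,v in zip(xs,ys)],np.float32); print(t,d['conf'],len(xs),cv2.minAreaRect(pts))
a=proj(p,(.567,-.179,.08),True); print(a)
u,v=int(a[0]),int(a[1]); cv2.imwrite('pics/z2.png',cv2.resize(p['pixels'][max(0,v-90):v+90,max(u-90,0):u+90,::-1],None,fx=3.3,fy=3.3,interpolation=cv2.INTER_CUBIC))
plan((.567,-.179,.14),-.03)
```

```text
5.775 [ 0.55719378 -0.17850269  0.19162609]
cover_mid 0.7 4617 ((0.6558668613433838, -0.31384360790252686), (0.11047574132680893, 0.03743477165699005), 37.72446823120117)
cover_mid 0.66 4677 ((0.5669639706611633, -0.1791144609451294), (0.03363361954689026, 0.10057191550731659), 87.98460388183594)
cover_mid 0.49 335 ((0.5712346434593201, -0.20487958192825317), (0.008825459517538548, 0.031765010207891464), 86.43130493164062)
dock 0.97 5016 ((0.5667925477027893, -0.17966297268867493), (0.09291813522577286, 0.14325650036334991), 88.57728576660156)
cassette 0.86 2438 ((0.5677194595336914, -0.180380180478096), (0.06044302135705948, 0.10892102122306824), 89.9774169921875)
cassette 0.73 225 ((0.4448055922985077, -0.2601127028465271), (0.09012629836797714, 0.021232955157756805), 38.29825973510742)
cassette 0.48 1073 ((0.47071048617362976, -0.04015263915061951), (0.028704622760415077, 0.053530022501945496), 27.40955924987793)
[280.83309865 187.68373423]
shift [0.042 0.006 0.19 ] turn [-0.     0.001  0.004]
```

View pics/z2.png

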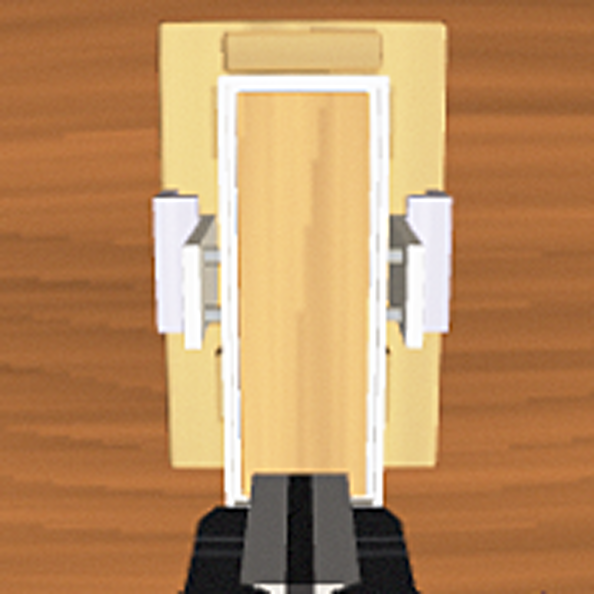

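The cover lies inside the white rim, and the centre measures (0.567, -0.179) again. Next I open and descend around the catches.

Request:
{"method": "apply_moves", "body": {"rows": [[0.04,0.005,0.05,0,0,0],[0.04,0.005,0.12,0,0,0],[0.04,0.005,0.15,0,0,0],[0.04,0.005,0.15,0,0,0],[0.04,0.005,0.15,0,0,0]], "claw": 1}}

```text
clock: 6.6
tcp_pos: [0.5672, -0.1792, 0.1515]
orientation: [3.141, -0.039, 0.001]
contact_force: [0.1, -0.3, 0.7]
grip_width: 0.0853
gripper_force: 0.0
```

Run:
```python
from h import *
o=r.get_obs();print(o['clock'],o['tcp_pos'],o['grip_width'])
plan((.567,-.1793,.036),-.03)
```

```text
6.6 [ 0.56717621 -0.17924538  0.15149563] 0.08531416949183249
shift [-0.001  0.     0.462] turn [ 0.    -0.     0.003]
```

Request:
{"method": "apply_moves", "body": {"rows": [[0,0,0.1,0,0,0],[0,0,0.2,0,0,0],[0,0,0.32,0,0,0],[0,0,0.44,0,0,0],[0,0,0.46,0,0,0]]}}

```text
clock: 7.22
tcp_pos: [0.566, -0.1789, 0.0351]
orientation: [-3.141, 0.039, 0.004]
contact_force: [-0.2, -0.5, 0.1]
grip_width: 0.0855
gripper_force: 0.0
```

Request:
{"method": "apply_moves", "body": {"rows": [[0,0,0,0,0,0],[0,0,0,0,0,0],[0,0,0,0,0,0],[0,0,0,0,0,0],[0,0,0,0,0,0]], "claw": 0, "newtons": 40}}

```text
clock: 7.85
tcp_pos: [0.5686, -0.1799, 0.0388]
orientation: [3.14, -0.039, 0.006]
contact_force: [-1.7, 0.0, 9.2]
grip_width: 0.0436
gripper_force: 40.5
```

Width 43.6 mm is below the expected 48, so I'll look.

Run:
```python
from h import *
p=r.grab_frame("wrist"); s=r.grab_frame("scene")
o=r.get_obs();print(o['clock'],o['tcp_pos'],o['grip_width'],o['contact_force'],o['moment'])
a=proj(p,(.567,-.179,.08),True); u,v=int(a[0]),int(a[1]); print(a)
A=cv2.resize(p['pixels'][max(0,v-100):v+100,max(u-100,0):u+100,::-1],(400,400),interpolation=cv2.INTER_CUBIC)
B=cv2.resize(s['pixels'][180:280,160:260,::-1],(400,400),interpolation=cv2.INTER_CUBIC)
cv2.imwrite('pics/z3.png',np.hstack([A,B]))
```

```text
7.95 [ 0.5686532  -0.17990134  0.03883951] 0.043560856300657036 [-1.66290424 -0.30227319  9.3307567 ] [-0.03603943  0.40201325  0.00502972]
[278.93636912 305.77992096]
```

View pics/z3.png

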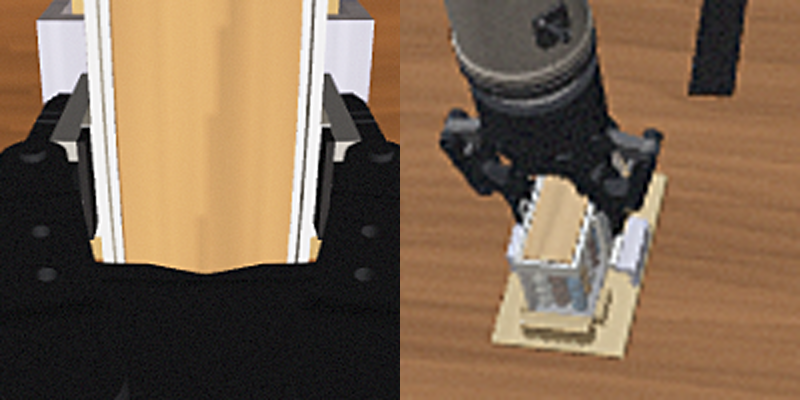

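The fingers close on the catch area on both sides, and the cover is still level. I'll lift a little while watching the force.

Request:
{"method": "apply_moves", "body": {"rows": [[0,0,-0.008,0,0,0],[0,0,-0.016,0,0,0],[0,0,-0.024,0,0,0],[0,0,-0.024,0,0,0]]}}

```text
clock: 8.45
tcp_pos: [0.5675, -0.1791, 0.0425]
orientation: [-3.141, 0.039, -0.001]
contact_force: [1.5, -0.6, -1.9]
grip_width: 0.0433
gripper_force: 41.4
```

Request:
{"method": "apply_moves", "body": {"rows": [[0,0,-0.01,0,0,0],[0,0,-0.02,0,0,0],[0,0,-0.03,0,0,0],[0,0,-0.04,0,0,0],[0,0,-0.05,0,0,0]]}}

```text
clock: 9.07
tcp_pos: [0.5671, -0.1792, 0.055]
orientation: [3.141, -0.039, 0.0]
contact_force: [2.9, -0.9, -5.9]
grip_width: 0.0434
gripper_force: 41.3
```

Run:
```python
from h import *
s=r.grab_frame("scene")
o=r.get_obs();print(o['clock'],o['tcp_pos'],o['grip_width'],o['contact_force'])
cv2.imwrite('pics/z4.png',cv2.resize(s['pixels'][180:280,160:260,::-1],(600,600),interpolation=cv2.INTER_CUBIC))
```

```text
9.125 [ 0.56723025 -0.17923995  0.05530755] 0.04367100341074431 [ 1.55482646  0.57726093 -3.45839679]
```

View pics/z4.png

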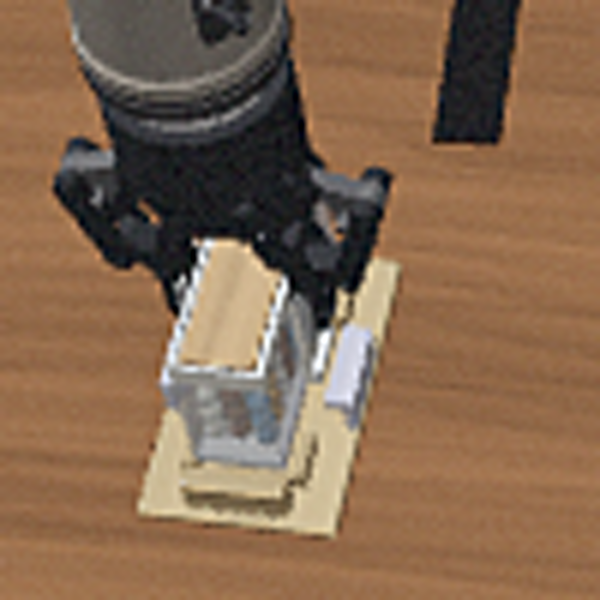

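The cassette is rising with the gripper and the catch shows clear of the lip. I'll continue up smoothly.

Request:
{"method": "apply_moves", "body": {"rows": [[0,0,-0.03,0,0,0],[0,0,-0.07,0,0,0],[0,0,-0.11,0,0,0],[0,0,-0.15,0,0,0],[0,0,-0.18,0,0,0]]}}

```text
clock: 9.75
tcp_pos: [0.5671, -0.1792, 0.1007]
orientation: [3.141, -0.039, 0.001]
contact_force: [0.0, -0.5, -3.5]
grip_width: 0.0436
gripper_force: 41.4
```

Request:
{"method": "apply_moves", "body": {"rows": [[0,0,-0.04,0,0,0],[0,0,-0.08,0,0,0],[0,0,-0.12,0,0,0],[0,0,-0.145,0,0,0],[0,0,-0.155,0,0,0]]}}

```text
clock: 10.38
tcp_pos: [0.5672, -0.1792, 0.139]
orientation: [3.141, -0.039, 0.001]
contact_force: [1.3, -0.2, -2.7]
grip_width: 0.0438
gripper_force: 41.4
```

Request:
{"method": "apply_moves", "body": {"rows": [[0,0,0,0,0,0],[0,0,0,0,0,0],[0,0,0,0,0,0],[0,0,0,0,0,0]]}}

```text
clock: 10.88
tcp_pos: [0.5669, -0.1791, 0.1383]
orientation: [-3.141, 0.039, 0.0]
contact_force: [0.6, 0.2, -2.5]
grip_width: 0.0437
gripper_force: 41.4
```

Run:
```python
from h import *
s=r.grab_frame("scene"); p=r.grab_frame("wrist")
o=r.get_obs();print(o['clock'],o['tcp_pos'],o['grip_width'],o['contact_force'],np.abs(o['qvel']).max())
for d in r.landmark_of(s,"cassette_grip")+r.landmark_of(s,"cover_mid"): print(np.round(d['point']),d['conf'])
print(proj(s,(.567,-.179,.158)),proj(s,(.567,-.179,.178)))
A=cv2.resize(s['pixels'][150:270,150:270,::-1],(400,400),interpolation=cv2.INTER_CUBIC)
B=cv2.resize(p['pixels'][150:400,155:405,::-1],(400,400),interpolation=cv2.INTER_CUBIC)
cv2.imwrite('pics/z5.png',np.hstack([A,B]))
```

```text
10.975 [ 0.56697689 -0.17918616  0.13842882] 0.04343770404914782 [-0.28828941 -0.00738388 -2.11685211] 0.002684627637809586
[194. 210.] 0.92
[162. 141.] 0.57
[198. 203.] 0.83
[241. 188.] 0.71
[131. 273.] 0.57
[196.77810022 209.25698818] [195.47760761 204.20893379]
```

View pics/z5.png

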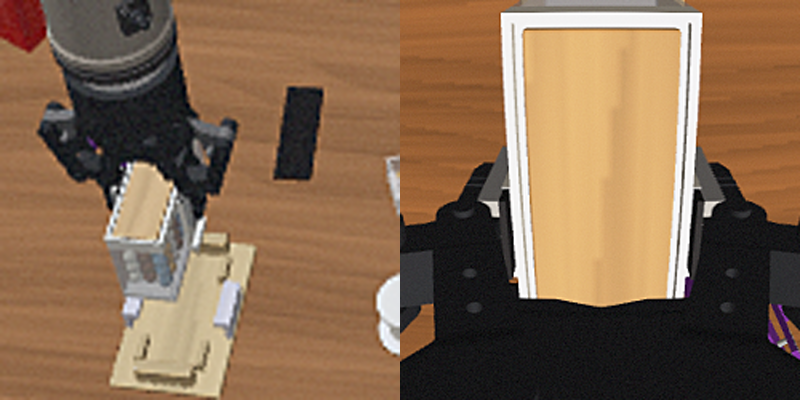

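The cassette hangs free above the empty dock, with the cover flush in the rim. The networks put grip and cover within 3 px of where a 10 cm lift should put them. The arm is still, so I'm handing in.

```bash
python3 -c "
from bench import r
print(r.hand_in())"
```

```text
the job is handed in; nothing more can be done
None
```

I pressed the cover level, squeezed both catches and lifted the cassette about 10 cm; it was held still and upright when I handed in at about 11 s. No verdict came back. The fingers read 43.6 mm apart, under the 48 mm expected with both catches fully in, and I could not see the catches directly.

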